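# Pack the repair tray for the tan shoes

## Robot

A 6-joint arm with a two-finger parallel gripper is mounted at the origin on the work surface. World frame = base frame: x ahead of the robot, y to its left, z up, the work surface at z = 0. Lengths are in m, angles in rad, forces in N, time in s.
With the tool pointing down it reaches from about 0.275 to 1 m from the base axis. Payload 8.4 kg.
Tool frame: the origin (TCP) lies midway between the tips of the shut fingers; the grasp point (between the pads) lies 19 mm behind it (grasp_offset is the distance from the TCP to the grasp point, in m); z points along the fingers, y is the line along which they close (so a half turn about z gives the same grasp; the last joint's range is limited). The gripper opens to 85 mm and grips with 20 to 120 N. Pads are 22 mm wide; open, the fingers measure 114 mm over their backs; the gripper's body (76 mm by 85 mm) begins 54 mm behind the grasp point. The pads swing forward as they close: fully open they stand 13 mm farther back than shut.
Start: joints at [1.196, 0.353, 1.633, -0, 1.155, -0.002], TCP at [0.228, 0.582, 0.231] pointing down, gripper open.
Joint ranges: [-2.63, 2.63], [-0.92, 2.1], [0.06, 2.66], [-1.3, 4.44], [0, 2.69], [-3.02, 3.02]. Speed limits (rad/s): [2.22, 2.22, 2.79, 3.14, 3.14, 3.14].

## Interface

Orientations are given as [roll, pitch, yaw] about the fixed x, y, z axes, in that order (R = Rz(yaw) Ry(pitch) Rx(roll)).
In Python, from bench import read_state, camera, close_job, silhouettes, grasp_offset gives the robot as it stands.
- The arm moves only by the tool apply_moves, never from a script. Its argument "series" is a list of rows, each an object of numbers: "x", "y", "z": the shift along the world's x, y, z scaled (see below); "rx", "ry", "rz": the turn, a rotation vector about the world's x, y, z scaled (see below); "jaw": the finger opening in mm, from 0 to 85.4. A call has 1 to 10 rows; each row is the pose to reach, as a shift and turn from the pose commanded when the call began; what a row does not reach only later rows make up. The controller multiplies each number of a shift by 600 mm and each number of a turn by 1.5 rad. A row lasts 1/10 s, in which the tool goes at most 50 mm and 8.59 degrees, less where a joint would pass 70% of its speed; a pose out of reach is approached as far as the arm can. A call with a number of a shift or a turn outside -1 to 1 is refused whole. A call with a gripper value outside its range is refused whole. The fingers move at their own pace and stop on an object; the grip force is fixed at half the most. Time passes only in rows, so rows that repeat a pose let the fingers close. It gives the time, the measured TCP pose, the force, the opening and the grip force at its end, in the units of the state.
- read_state(): the state, without advancing time (a new reading comes with each control period).
- camera(name): name is "scene" or "top" or "wrist"; returns a dict with "img" (384x512x3 uint8, red, green, blue), "range_z" (384x512 float32, m along the optical axis (not along the pixel's ray), 0 where there is no reading), "camera_matrix" (3x3 intrinsics, pixels), "rvec" (rotation vector, rad) and "tvec" (3), from world to camera coordinates, as OpenCV has them. Camera axes: x right, y down, z forward; pixel columns grow to the right and rows downward; lengths in m; the calibration is good to about 2 mm. A picture is of the moment at which its call begins.
- close_job(): hands the job in; it is judged then, once.
Trained networks look in a picture, given as the dict that the camera call returned (one of the last four; its "shot" number tells which), for a name from the list of things; names that differ only in an ending like _2 or _b are one class to them, and where a whole thing is asked for, a point or a joint stands for the part that bears it (a point fixed in the world has none). Each returns a list of dicts, best first, with "score" (0 to 1); they miss things now and then, are a little off and sometimes report something else, mostly with a low value. They report only what shows in the picture. A call takes as long as a camera call. They do not tell look-alikes from the thing itself.
- silhouettes(picture, query): "pixels" (384x512 bool, what is visible of it) and "centre" ([column, row] in pixels, amid what is visible of it).
The state is a dict: "t": time; "joints": joint angles; "dq": joint speeds; "joint_torque": joint torques, N m; "tcp_pos": TCP position; "tcp_rot": TCP orientation; "wrist_force": force on the tool from outside, world axes, zero at the start; "torque": the same for the moment, N m; "opening": finger opening in m; "gripper_force": force on a finger pad.
Only numpy, scipy, OpenCV 4.12 (cv2) and the standard library are available. Lean on these libraries where they do the work, as an engineer would, in place of code of your own. Each camera call takes 0.05 s, during which the arm holds its last target. There are 200 camera calls.

## Task

Pack the wooden tray for the tan pair of shoes: set the tan-lidded polish tin, the tan heel block, the tan-backed brush and the tan-capped dye bottle each into the compartment whose card shows its outline, right side up, flat on the card and squarely on the outline (heel and brush lie along theirs, either way round). The black polish tin and the black heel block belong to another job: leave them where they stand.

Things in the scene. Friction and masses are not known exactly. Their poses are not given: they have to be found in the camera images.
- tan_tin: Closed flat round shoe-polish tin with a tan (light orange-brown) lid: 54 mm across, 26 mm high (lid 54 mm across on the upper half, bare steel 52 mm below), 60 to 125 g. Loose. Origin at the centre of its underside, z up.
- tan_heel: Tan heel block for a shoe, D-shaped seen from above with brass nail heads: 56 mm long along its x, 50 mm wide along y (straight parallel sides from its flat end, x = -28 mm, to x = 3 mm, then a half-round end), 26 mm high, 55 to 115 g. Loose. Origin at the centre of its underside, z up.
- tan_brush: Small shoe brush lying bristles down: tan wooden back 88 mm long along its x, 36 mm wide along y, its top 32 mm and its lower side 18 mm above the underside; below it a stiff (rigid) dark bristle block 80 by 30 mm. 55 to 115 g. Loose. Origin at the centre of its underside, z up.
- tan_bottle: Small closed round white edge-dye bottle with a tan screw cap, standing: body 34 mm across up to 36 mm height, sloping shoulder, cap 26 mm across, 55 mm high in all, 48 to 100 g. Loose. Origin at the centre of its underside, z up.
- black_tin: Look-alike: the same polish tin with a black lid, 54 mm across, 26 mm high. Belongs to another job, to be left alone. Loose. Origin at the centre of its underside, z up.
- black_heel: Look-alike: the same heel block in black, 56 by 50 by 26 mm. Belongs to another job, to be left alone. Loose. Origin at the centre of its underside, z up.
- outline_tin: Cream card, dark blue large round outline, 54 mm across at its centre: place of the polish tin. Fixed in one compartment of a pale wooden tray. Card 108 mm square; origin at the centre of its upper face, 7 mm above the bench; x, y along the compartment walls. Compartment 116 mm square inside, walls 5 mm thick, tops 9 mm above the card.
- outline_heel: Cream card, dark blue D-shaped outline, 56 mm long along x and 50 mm wide along y at its centre: place of the heel block. Fixed in one compartment of a pale wooden tray. Card 108 mm square; origin at the centre of its upper face, 7 mm above the bench; x, y along the compartment walls. Compartment 116 mm square inside, walls 5 mm thick, tops 9 mm above the card.
- outline_brush: Cream card, dark blue long oblong outline, 88 mm along x by 36 mm along y at its centre: place of the brush. Fixed in one compartment of a pale wooden tray. Card 108 mm square; origin at the centre of its upper face, 7 mm above the bench; x, y along the compartment walls. Compartment 116 mm square inside, walls 5 mm thick, tops 9 mm above the card.
- outline_bottle: Cream card, dark blue small round outline, 34 mm across at its centre: place of the bottle. Fixed in one compartment of a pale wooden tray. Card 108 mm square; origin at the centre of its upper face, 7 mm above the bench; x, y along the compartment walls. Compartment 116 mm square inside, walls 5 mm thick, tops 9 mm above the card.
Things that resemble listed ones, but are neither listed nor needed, are in the scene too. Leave any purple or white look-alike of the tan_brush alone. Leave any turquoise look-alike of the tan_heel alone.

How it is judged:
At the end, for the whole second after the job is handed in: Tan tin, heel, brush and bottle rest, released, each on its own outline card: within 15 mm of its centre and 5 mm of its surface, tilt under 0.12 rad, under 0.02 m/s; heel and brush x axes within 0.3 rad of the card x axis (either way). Black tin and heel within 15 mm of their start (horizontal distance between tan_tin and outline_tin below 0.015 m and z of tan_tin in the frame of outline_tin between -0.005 and 0.005 m and not (angle between tan_tin's own z axis and vertical above 0.12 rad) and linear speed of each of tan_tin, tan_heel, tan_brush, tan_bottle below 0.02 m/s and horizontal distance between tan_heel and outline_heel below 0.015 m and z of tan_heel in the frame of outline_heel between -0.005 and 0.005 m and not (angle between tan_heel's own z axis and vertical above 0.12 rad) and angle between the x axis of tan_heel and the x axis of outline_heel, either way round below 0.3 rad and horizontal distance between tan_brush and outline_brush below 0.015 m and z of tan_brush in the frame of outline_brush between -0.005 and 0.005 m and not (angle between tan_brush's own z axis and vertical above 0.12 rad) and angle between the x axis of tan_brush and the x axis of outline_brush, either way round below 0.3 rad and horizontal distance between tan_bottle and outline_bottle below 0.015 m and z of tan_bottle in the frame of outline_bottle between -0.005 and 0.005 m and not (angle between tan_bottle's own z axis and vertical above 0.12 rad) and distance of each of black_tin, black_heel from where it was at the start of the episode below 0.015 m); the robot touches nothing.
It fails at once if the black tin was shifted by more than 15 mm (distance of black_tin from where it was at the start of the episode above 0.015 m).
It fails at once if the black heel was shifted by more than 15 mm (distance of black_heel from where it was at the start of the episode above 0.015 m).
It also fails if it takes over 96 s, if anything falls off the work surface, if the arm or the gripper's body presses on something with over 40 N, if the wrist force passes 120 N, or if a joint passes its speed limit or range.

## Working session

There is one attempt and no reset: what is moved stays moved. The work goes in short steps, Python scripts to look and compute and a tool call to move; the robot and the scene stay as the last step left them, time stands still between calls to the robot, and variables do not carry over. Pictures are saved under pics/ and viewed, at most 14 in all, crops included, and the job is handed in when it is done.

Besides the shell and the picture viewer there is one more tool, called after "Request:" by a JSON object that holds its "op" and its "data". apply_moves: Moves the arm, as the interface text tells. Its arguments: {"type":"object","properties":{"series":{"type":"array","items":{"type":"object","properties":{"x":{"type":"number"},"y":{"type":"number"},"z":{"type":"number"},"rx":{"type":"number"},"ry":{"type":"number"},"rz":{"type":"number"},"jaw":{"type":"number"}}}}},"required":["series"]}

```bash
mkdir -p pics; ls; python3 - <<'E'
from bench import *
import cv2,numpy as np
print(read_state()); print(grasp_offset)
for n in("top","scene"):
    c=camera(n); cv2.imwrite(f"pics/{n}0.png",c["img"][...,::-1])
    print(n,c["camera_matrix"],c["rvec"],c["tvec"])
E
```

```text
pics
{'t': 0.0, 'joints': array([ 1.19562994e+00,  3.53638019e-01,  1.63414293e+00, -6.18241697e-06,
        1.15522178e+00, -2.42125652e-03]), 'dq': array([ 9.58575831e-05,  6.15857106e-04, -5.24558370e-04, -3.10983150e-04,
        4.20437101e-04,  1.57418718e-03]), 'joint_torque': array([ 1.22452511e-03, -6.05249476e+01, -3.42068374e+01,  1.35905043e-04,
        9.05820751e-03, -2.19894315e-05]), 'tcp_pos': array([0.22744366, 0.58162213, 0.23056426]), 'tcp_rot': array([-3.14018258e+00,  2.23852379e-06,  2.76885002e+00]), 'wrist_force': array([ 0.31307512, -0.54359894,  1.11213094]), 'torque': array([-0.09307377,  0.00217554,  0.02220791]), 'gripper_force': 0.0, 'opening': 0.0857263806314777}
0.0187
top [[431.33260091   0.         259.8594175 ]
 [  0.         431.33260091 193.44500314]
 [  0.           0.           1.        ]] [ 2.12193572 -2.18132353  0.11635113] [-0.00623443  0.4655429   1.34676453]
scene [[462.53186149   0.         254.32382277]
 [  0.         462.53186149 199.39625536]
 [  0.           0.           1.        ]] [ 2.12834868  0.67956412 -0.33242697] [-0.35082879 -0.1345501   1.66109966]
```

View pics/top0.png

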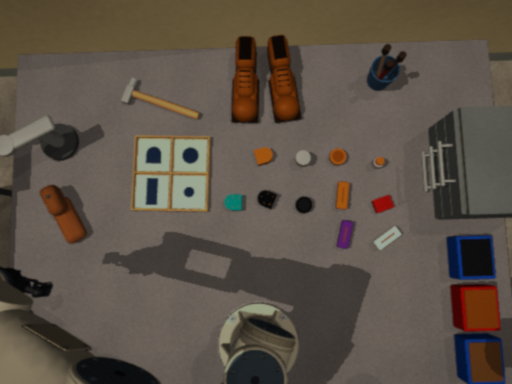

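View pics/scene0.png

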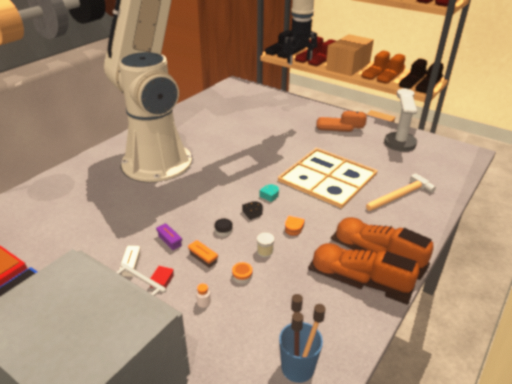

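The top view shows the tray at about (172,173): heel card upper left, tin card upper right, brush card lower left and bottle card lower right. The tan heel is at (263,156), tin at (338,157), bottle at (379,162) and brush at (343,195). The black heel at (267,199) and black tin at (304,205) stay put. Next I measure.

```bash
cat > h.py <<'E'
from bench import *
import cv2,numpy as np
def world(c,mask):
    v,u=np.nonzero(mask&(c["range_z"]>0)); z=c["range_z"][v,u]; K=c["camera_matrix"]
    P=np.stack([(u-K[0,2])*z/K[0,0],(v-K[1,2])*z/K[1,1],z],1)
    R=cv2.Rodrigues(np.array(c["rvec"]))[0]
    return (P-np.ravel(c["tvec"]))@R
def rep(c,name,px=None,top=None):
    for d in silhouettes(c,name):
        if px is not None and np.hypot(*(np.array(d["centre"])-px))>12: continue
        P=world(c,d["pixels"]); zt=np.percentile(P[:,2],90)
        Q=P[P[:,2]>zt-.006] if top is None else P
        (cx,cy),(w,h),_=r=cv2.minAreaRect((Q[:,:2]*1000).astype(np.float32))
        b=cv2.boxPoints(r); e=b[1]-b[0] if np.hypot(*(b[1]-b[0]))>np.hypot(*(b[2]-b[1])) else b[2]-b[1]
        print(name,round(d["score"],2),np.round(d["centre"]),"rect",round(cx,1),round(cy,1),"size",round(w,1),round(h,1),"longang",round(np.degrees(np.arctan2(e[1],e[0])),1),"mean",np.round(Q.mean(0)*1000,1),"zt",round(zt*1000,1))
E
python3 - <<'E'
from h import *
c=camera("top")
for n in "tan_tin tan_heel tan_brush tan_bottle black_tin black_heel outline_tin outline_heel outline_brush outline_bottle".split(): rep(c,n,top=1 if 'outl' in n else None)
b=c["img"][125:260,120:420,::-1]; cv2.imwrite("pics/crop0.png",cv2.resize(b,(800,360),interpolation=cv2.INTER_CUBIC))
E
```

```text
tan_tin 0.46 [340. 158.] rect 578.2 -270.6 size 48.2 48.4 longang -50.4 mean [ 578.4 -270.2   27.4] zt 29.7
tan_heel 0.68 [232. 204.] rect 442.3 69.1 size 53.7 49.1 longang 85.4 mean [441.9  67.4  26.3] zt 28.9
tan_heel 0.49 [259. 156.] rect 590.5 -31.8 size 50.0 52.6 longang -74.9 mean [588.9 -29.4  26.2] zt 28.7
tan_brush 0.68 [343. 196.] rect 453.5 -279.6 size 36.1 86.3 longang -6.3 mean [ 454.  -279.4   32.4] zt 34.9
tan_brush 0.67 [342. 234.] rect 329.2 -280.0 size 36.0 86.9 longang -14.1 mean [ 328.  -280.4   32.3] zt 34.7
tan_brush 0.58 [388. 237.] rect 314.3 -411.6 size 33.5 86.8 longang -55.2 mean [ 314.6 -410.9   32.7] zt 35.3
tan_brush 0.33 [189. 154.] rect 601.4 208.4 size 108.4 108.2 longang 87.7 mean [601.3 209.6   7.7] zt 10.4
tan_bottle 0.7 [376. 164.] rect 553.8 -396.1 size 19.5 19.9 longang -0.6 mean [ 553.8 -395.3   55.7] zt 57.2
black_tin 0.56 [301. 203.] rect 426.1 -155.1 size 51.5 47.2 longang 42.1 mean [ 425.9 -155.3   27.2] zt 29.8
black_heel 0.82 [266. 200.] rect 449.7 -36.2 size 54.5 48.8 longang 63.4 mean [449.3 -37.2  26.6] zt 29.3
outline_tin 0.88 [189. 156.] rect 602.0 209.3 size 110.3 108.9 longang 88.0 mean [600.4 208.5   6.5] zt 10.5
outline_heel 0.81 [151. 156.] rect 607.6 331.2 size 113.1 112.3 longang 87.4 mean [605.5 330.8   6.3] zt 10.1
outline_brush 0.9 [152. 193.] rect 486.6 332.8 size 105.8 106.1 longang -2.3 mean [486.8 332.5   6.5] zt 10.4
outline_bottle 0.98 [193. 191.] rect 480.5 214.4 size 109.8 106.8 longang 86.9 mean [479.6 213.4   6.5] zt 10.2
```

View pics/crop0.png

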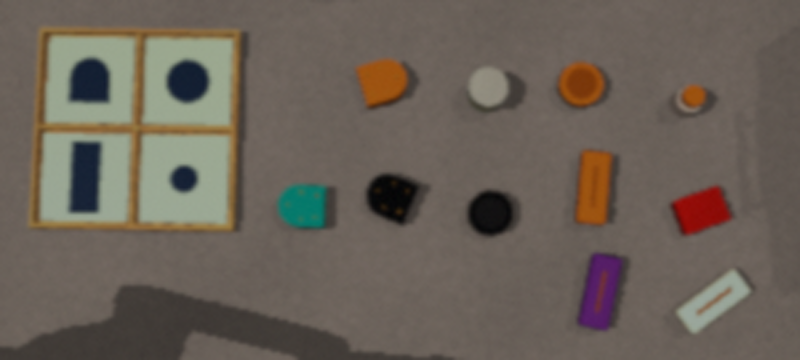

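Request:
{"op": "apply_moves", "data": {"series": [{"x": 0.55,"y": -1,"rz": -0.62},{"x": 0.55,"y": -1,"rz": -0.62},{"x": 0.55,"y": -1,"rz": -0.62},{"x": 0.55,"y": -1,"rz": -0.62},{"x": 0.55,"y": -1,"rz": -0.62},{"x": 0.55,"y": -1,"rz": -0.62},{"x": 0.55,"y": -1,"rz": -0.62},{"x": 0.55,"y": -1,"rz": -0.62},{"x": 0.55,"y": -1,"rz": -0.62},{"x": 0.55,"y": -1,"rz": -0.62}]}}

```text
validation failed for argument at $.se...
```

Request:
{"op": "apply_moves", "data": {"series": [{"x": 0.18,"y": -0.27},{"x": 0.18,"y": -0.27},{"x": 0.18,"y": -0.27},{"x": 0.18,"y": -0.27},{"x": 0.18,"y": -0.27},{"x": 0.18,"y": -0.27}]}}

```text
validation failed for argument at $.se...
```

Request:
{"op": "apply_moves", "data": {"series": [{"x": 0.55,"y": -0.98,"z": 0.0,"rx": 0.0,"ry": 0.0,"rz": -0.62,"jaw": 85}]}}

```text
t: 0.75
tcp_pos: [0.2509, 0.5418, 0.2313]
tcp_rot: [3.139, -0.002, 2.621]
wrist_force: [1.0, 0.0, 0.9]
opening: 0.085
gripper_force: 0.0
```

Request:
{"op": "apply_moves", "data": {"series": [{"x": 0.515,"y": -0.95,"z": 0.0,"rx": 0.0,"ry": 0.0,"rz": -0.53,"jaw": 85},{"x": 0.515,"y": -0.95,"z": 0.0,"rx": 0.0,"ry": 0.0,"rz": -0.53,"jaw": 85},{"x": 0.515,"y": -0.95,"z": 0.0,"rx": 0.0,"ry": 0.0,"rz": -0.53,"jaw": 85},{"x": 0.515,"y": -0.95,"z": 0.0,"rx": 0.0,"ry": 0.0,"rz": -0.53,"jaw": 85},{"x": 0.515,"y": -0.95,"z": 0.0,"rx": 0.0,"ry": 0.0,"rz": -0.53,"jaw": 85},{"x": 0.515,"y": -0.95,"z": 0.0,"rx": 0.0,"ry": 0.0,"rz": -0.53,"jaw": 85},{"x": 0.515,"y": -0.95,"z": 0.0,"rx": 0.0,"ry": 0.0,"rz": -0.53,"jaw": 85},{"x": 0.515,"y": -0.95,"z": 0.0,"rx": 0.0,"ry": 0.0,"rz": -0.53,"jaw": 85},{"x": 0.515,"y": -0.95,"z": 0.0,"rx": 0.0,"ry": 0.0,"rz": -0.53,"jaw": 85},{"x": 0.515,"y": -0.95,"z": 0.0,"rx": 0.0,"ry": 0.0,"rz": -0.53,"jaw": 85}]}}

```text
t: 1.75
tcp_pos: [0.4911, 0.097, 0.2316]
tcp_rot: [3.141, -0.0, 1.824]
wrist_force: [0.1, 1.3, -0.1]
opening: 0.085
gripper_force: 0.0
```

Request:
{"op": "apply_moves", "data": {"series": [{"x": 0.1,"y": -0.2,"z": 0.0,"rx": 0.0,"ry": 0.0,"rz": 0.0,"jaw": 85},{"x": 0.1,"y": -0.2,"z": 0.0,"rx": 0.0,"ry": 0.0,"rz": 0.0,"jaw": 85},{"x": 0.1,"y": -0.2,"z": 0.0,"rx": 0.0,"ry": 0.0,"rz": 0.0,"jaw": 85},{"x": 0.1,"y": -0.2,"z": 0.0,"rx": 0.0,"ry": 0.0,"rz": 0.0,"jaw": 85}]}}

```text
t: 2.15
tcp_pos: [0.5522, -0.0247, 0.2314]
tcp_rot: [3.141, 0.001, 1.82]
wrist_force: [-0.1, 0.9, -0.3]
opening: 0.0848
gripper_force: 0.0
```

```bash
python3 - <<'E'
from h import *
c=camera("wrist"); rep(c,"tan_heel"); cv2.imwrite("pics/w1.png",c["img"][...,::-1]); print(read_state()["tcp_pos"])
t=camera("top"); g=t["img"].astype(int)
# dark outline fills in tray
m=np.zeros((384,512),bool); m[138:210,134:210]=1
d=(m&(g.sum(2)<160)).astype(np.uint8)
n,l,s,cc=cv2.connectedComponentsWithStats(d)
for i in range(1,n):
    if s[i,4]>40:
        P=world(t,l==i); r=cv2.minAreaRect((P[:,:2]*1000).astype(np.float32)); print(np.round(cc[i]),s[i,4],np.round(P.mean(0)*1000,1),np.round(r[0],1),np.round(r[1],1),r[2])
E
```

```text
tan_heel 0.69 [175.  54.] rect 443.8 69.3 size 55.4 50.4 longang 85.5 mean [443.8  67.7  25.7] zt 26.7
[ 0.55033105 -0.02167572  0.23106716]
[153. 155.] 166 [605.1 328.6   6.7] [606.8 328. ] [42.3 45. ] 89.9189682006836
[190. 155.] 152 [601.3 207.6   6.7] [601.  208.1] [43.8 44.2] 43.02033615112305
[152. 191.] 216 [486.  333.5   6.6] [486.2 333.8] [28.8 80.5] 86.71038818359375
[188. 192.] 52 [480.9 212.8   6.5] [480.8 213.1] [23.4 23.8] 0.589830219745636
```

View pics/w1.png

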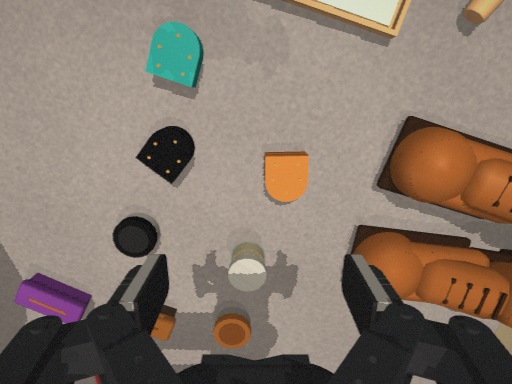

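```bash
python3 - <<'E'
from h import *
c=camera("wrist"); g=c["img"]
a=cv2.resize(g[130:220,240:340],(400,360),interpolation=cv2.INTER_CUBIC); b=cv2.resize(g[280:370,180:280],(400,360),interpolation=cv2.INTER_CUBIC)
cv2.imwrite("pics/w2.png",np.hstack([a,b])[...,::-1])
h=cv2.cvtColor(g,cv2.COLOR_RGB2HSV); m=np.zeros(g.shape[:2],bool); m[140:212,250:320]=1
m&=(h[...,0]<20)&(h[...,1]>140)&(h[...,2]>90)
P=world(c,m); Q=P[P[:,2]>.02]; r=cv2.minAreaRect((Q[:,:2]*1000).astype(np.float32)); print(len(Q),r,Q.mean(0),np.percentile(Q[:,2],[5,50,95]))
for f in (.024,.026,): pass
E
```

```text
1776 ((593.5480346679688, -33.80236053466797), (49.68864059448242, 56.52297592163086), 15.032219886779785) [ 0.59245335 -0.03012667  0.0259896 ] [0.02469668 0.02606269 0.02729034]
```

View pics/w2.png

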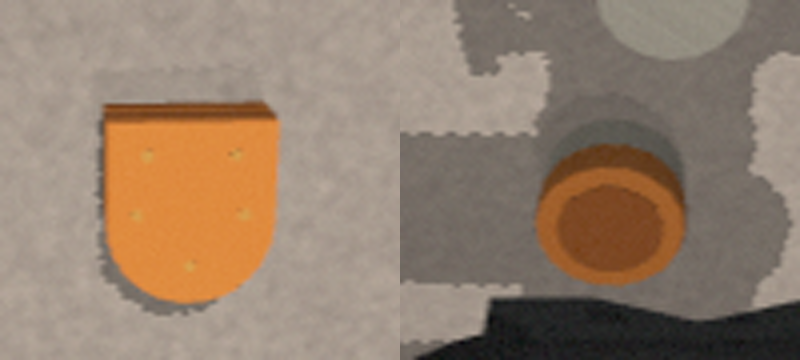

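Both are right side up: the zoom shows nail heads on the heel, and the tin's lid sits above the steel. I'll take the heel first, at about (592,-33) mm.

Request:
{"op": "apply_moves", "data": {"series": [{"x": 0.067,"y": -0.006,"z": -0.08,"rx": 0.0,"ry": 0.0,"rz": 0.008,"jaw": 85},{"x": 0.067,"y": -0.006,"z": -0.16,"rx": 0.0,"ry": 0.0,"rz": 0.008,"jaw": 85},{"x": 0.067,"y": -0.006,"z": -0.24,"rx": 0.0,"ry": 0.0,"rz": 0.008,"jaw": 85},{"x": 0.067,"y": -0.006,"z": -0.28,"rx": 0.0,"ry": 0.0,"rz": 0.008,"jaw": 85},{"x": 0.067,"y": -0.006,"z": -0.28,"rx": 0.0,"ry": 0.0,"rz": 0.008,"jaw": 85}]}}

```text
t: 2.85
tcp_pos: [0.5869, -0.0231, 0.0593]
tcp_rot: [-3.134, -0.003, 1.838]
wrist_force: [-0.7, -0.4, -0.6]
opening: 0.0851
gripper_force: 0.0
```

Request:
{"op": "apply_moves", "data": {"series": [{"x": 0.004,"y": -0.003,"z": -0.05,"rx": 0.0,"ry": 0.0,"rz": 0.0,"jaw": 85},{"x": 0.004,"y": -0.003,"z": -0.094,"rx": 0.0,"ry": 0.0,"rz": 0.0,"jaw": 85},{"x": 0.004,"y": -0.003,"z": -0.094,"rx": 0.0,"ry": 0.0,"rz": 0.0,"jaw": 85},{"x": 0.004,"y": -0.003,"z": -0.094,"rx": 0.0,"ry": 0.0,"rz": 0.0,"jaw": 35},{"x": 0.004,"y": -0.003,"z": -0.094,"rx": 0.0,"ry": 0.0,"rz": 0.0,"jaw": 35},{"x": 0.004,"y": -0.003,"z": -0.094,"rx": 0.0,"ry": 0.0,"rz": 0.0,"jaw": 35},{"x": 0.004,"y": -0.003,"z": -0.094,"rx": 0.0,"ry": 0.0,"rz": 0.0,"jaw": 35},{"x": 0.004,"y": -0.003,"z": -0.094,"rx": 0.0,"ry": 0.0,"rz": 0.0,"jaw": 35}]}}

```text
t: 3.65
tcp_pos: [0.5944, -0.0263, 0.0093]
tcp_rot: [3.139, 0.001, 1.836]
wrist_force: [-1.9, 1.9, 9.0]
opening: 0.0487
gripper_force: 62.0
```

```bash
python3 - <<'E'
from h import *
for i in range(3):
    c=camera("wrist"); s=read_state(); print(s["t"],s["tcp_pos"],s["wrist_force"],s["opening"],s["gripper_force"])
E
```

```text
3.7 [ 0.59437593 -0.02632142  0.00932979] [-2.38210172  0.71659113  9.18385204] 0.048882180183024176 61.9678969681263
3.75 [ 0.59436615 -0.02633853  0.00929915] [-1.1810081   1.67373897  8.93748839] 0.04885647797939643 61.968348920345306
3.8 [ 0.59437154 -0.02632636  0.00931539] [-1.7125086   0.90713885  9.26016745] 0.048981815520836004 61.96861982345581
```

Request:
{"op": "apply_moves", "data": {"series": [{"x": 0.0,"y": 0.0,"z": 0.08,"rx": 0.0,"ry": 0.0,"rz": 0.0,"jaw": 35},{"x": 0.0,"y": 0.0,"z": 0.16,"rx": 0.0,"ry": 0.0,"rz": 0.0,"jaw": 35},{"x": 0.01,"y": 0.07,"z": 0.2,"rx": 0.0,"ry": 0.0,"rz": 0.1,"jaw": 35},{"x": 0.01,"y": 0.15,"z": 0.2,"rx": 0.0,"ry": 0.0,"rz": 0.2,"jaw": 35},{"x": 0.01,"y": 0.23,"z": 0.2,"rx": 0.0,"ry": 0.0,"rz": 0.3,"jaw": 35},{"x": 0.01,"y": 0.31,"z": 0.2,"rx": 0.0,"ry": 0.0,"rz": 0.4,"jaw": 35},{"x": 0.01,"y": 0.39,"z": 0.2,"rx": 0.0,"ry": 0.0,"rz": 0.5,"jaw": 35},{"x": 0.01,"y": 0.47,"z": 0.2,"rx": 0.0,"ry": 0.0,"rz": 0.6,"jaw": 35},{"x": 0.01,"y": 0.55,"z": 0.2,"rx": 0.0,"ry": 0.0,"rz": 0.7,"jaw": 35},{"x": 0.01,"y": 0.593,"z": 0.2,"rx": 0.0,"ry": 0.0,"rz": 0.8,"jaw": 35}]}}

```text
t: 4.8
tcp_pos: [0.5989, 0.3334, 0.1286]
tcp_rot: [3.139, 0.002, 3.044]
wrist_force: [-0.5, -0.0, -1.0]
opening: 0.0484
gripper_force: 63.2
```

Request:
{"op": "apply_moves", "data": {"series": [{"x": 0.0,"y": 0.0,"z": 0.0,"rx": 0.0,"ry": 0.0,"rz": 0.04,"jaw": 35},{"x": 0.0,"y": 0.0,"z": 0.0,"rx": 0.0,"ry": 0.0,"rz": 0.04,"jaw": 35}]}}

```text
t: 5.0
tcp_pos: [0.5988, 0.3304, 0.128]
tcp_rot: [3.141, 0.001, 3.098]
wrist_force: [-0.8, 0.0, -0.5]
opening: 0.0485
gripper_force: 63.2
```

```bash
python3 - <<'E'
from h import *
c=camera("wrist"); s=read_state(); print(s["t"],s["tcp_pos"],s["tcp_rot"],s["wrist_force"],s["opening"],s["gripper_force"])
cv2.imwrite("pics/w3.png",c["img"][...,::-1])
h=cv2.cvtColor(c["img"],cv2.COLOR_RGB2HSV); m=(h[...,0]<20)&(h[...,1]>140)&(h[...,2]>90)
P=world(c,m); Q=P[np.linalg.norm(P[:,:2]-s["tcp_pos"][:2],axis=1)<.06]; print(len(Q),np.percentile(Q[:,2],[2,50,98]) if len(Q) else 0)
E
```

```text
5.05 [0.59891257 0.32960805 0.12780707] [3.14129378e+00 7.28031073e-04 3.09489194e+00] [-0.98103043 -0.45468516 -1.78664768] 0.04854024365629436 63.234484791755676
10668 [0.12626257 0.14450814 0.14571921]
```

View pics/w3.png

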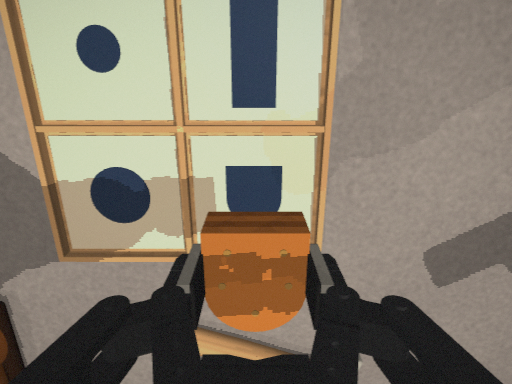

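Request:
{"op": "apply_moves", "data": {"series": [{"x": 0.0035,"y": 0.0,"z": -0.08,"rx": 0.0,"ry": 0.0,"rz": 0.0,"jaw": 35},{"x": 0.0035,"y": 0.0,"z": -0.14,"rx": 0.0,"ry": 0.0,"rz": 0.0,"jaw": 35},{"x": 0.0035,"y": 0.0,"z": -0.17,"rx": 0.0,"ry": 0.0,"rz": 0.0,"jaw": 35},{"x": 0.0035,"y": 0.0,"z": -0.184,"rx": 0.0,"ry": 0.0,"rz": 0.0,"jaw": 35},{"x": 0.0035,"y": 0.0,"z": -0.184,"rx": 0.0,"ry": 0.0,"rz": 0.0,"jaw": 35},{"x": 0.0035,"y": 0.0,"z": -0.184,"rx": 0.0,"ry": 0.0,"rz": 0.0,"jaw": 35}]}}

```text
t: 5.65
tcp_pos: [0.6022, 0.3294, 0.018]
tcp_rot: [3.14, 0.002, 3.095]
wrist_force: [0.2, -0.3, -1.5]
opening: 0.0484
gripper_force: 63.7
```

Request:
{"op": "apply_moves", "data": {"series": [{"x": 0.0,"y": 0.0,"z": -0.0025,"rx": 0.0,"ry": 0.0,"rz": 0.0,"jaw": 35},{"x": 0.0,"y": 0.0,"z": -0.0025,"rx": 0.0,"ry": 0.0,"rz": 0.0,"jaw": 65},{"x": 0.0,"y": 0.0,"z": -0.0025,"rx": 0.0,"ry": 0.0,"rz": 0.0,"jaw": 65},{"x": 0.0,"y": 0.0,"z": -0.0025,"rx": 0.0,"ry": 0.0,"rz": 0.0,"jaw": 65},{"x": 0.0,"y": 0.0,"z": 0.04,"rx": 0.0,"ry": 0.0,"rz": 0.0,"jaw": 65},{"x": 0.0,"y": 0.0,"z": 0.12,"rx": 0.0,"ry": 0.0,"rz": 0.0,"jaw": 85},{"x": 0.0,"y": 0.0,"z": 0.18,"rx": 0.0,"ry": 0.0,"rz": 0.0,"jaw": 85}]}}

```text
t: 6.35
tcp_pos: [0.6014, 0.3295, 0.1264]
tcp_rot: [3.141, 0.001, 3.096]
wrist_force: [0.9, 0.3, 0.2]
opening: 0.0853
gripper_force: 0.0
```

Request:
{"op": "apply_moves", "data": {"series": [{"x": -0.02,"y": -0.08,"z": 0.04,"rx": 0.0,"ry": 0.0,"rz": 0.0,"jaw": 85},{"x": -0.04,"y": -0.98,"z": 0.04,"rx": 0.0,"ry": 0.0,"rz": 0.0,"jaw": 85},{"x": -0.04,"y": -0.98,"z": 0.04,"rx": 0.0,"ry": 0.0,"rz": 0.0,"jaw": 85},{"x": -0.04,"y": -0.98,"z": 0.04,"rx": 0.0,"ry": 0.0,"rz": 0.0,"jaw": 85},{"x": -0.04,"y": -0.98,"z": 0.04,"rx": 0.0,"ry": 0.0,"rz": 0.0,"jaw": 85},{"x": -0.04,"y": -0.98,"z": 0.04,"rx": 0.0,"ry": 0.0,"rz": 0.0,"jaw": 85},{"x": -0.04,"y": -0.98,"z": 0.04,"rx": 0.0,"ry": 0.0,"rz": 0.0,"jaw": 85},{"x": -0.04,"y": -0.98,"z": 0.04,"rx": 0.0,"ry": 0.0,"rz": 0.0,"jaw": 85},{"x": -0.04,"y": -0.98,"z": 0.04,"rx": 0.0,"ry": 0.0,"rz": 0.0,"jaw": 85},{"x": -0.04,"y": -0.98,"z": 0.04,"rx": 0.0,"ry": 0.0,"rz": 0.0,"jaw": 85}]}}

```text
t: 7.35
tcp_pos: [0.5791, -0.1662, 0.1485]
tcp_rot: [-3.141, 0.001, 3.096]
wrist_force: [0.6, 0.1, -0.1]
opening: 0.085
gripper_force: 0.0
```

```bash
cat >> h.py <<'E'
def orange(c,xy,R,zlo,zhi):
    h=cv2.cvtColor(c["img"],cv2.COLOR_RGB2HSV); m=(h[...,0]<22)&(h[...,1]>130)&(h[...,2]>60)
    P=world(c,m); Q=P[(np.hypot(P[:,0]-xy[0],P[:,1]-xy[1])<R)&(P[:,2]>zlo)&(P[:,2]<zhi)]
    if len(Q)<20: print("few",len(Q)); return
    r=cv2.minAreaRect((Q[:,:2]*1000).astype(np.float32)); cc=cv2.minEnclosingCircle((Q[:,:2]*1000).astype(np.float32))
    print(len(Q),"rect",np.round(r[0],1),np.round(r[1],1),round(r[2],1),"circ",np.round(cc[0],1),round(cc[1],1),"ztop",round(np.median(Q[:,2])*1000,1))
E
python3 - <<'E'
from h import *
s=read_state(); print(s["t"],s["tcp_pos"],s["tcp_rot"])
for n in("wrist","top"):
    c=camera(n); orange(c,(.578,-.27),.05,.021,.035); orange(c,(.607,.329),.05,.028,.04)
E
```

```text
7.35 [ 0.57913231 -0.16624599  0.14845098] [-3.14144811e+00  6.31936693e-04  3.09585029e+00]
2593 rect [ 581.9 -271.5] [52.3 53.1] 74.8 circ [ 581.9 -271.6] 26.7 ztop 26.5
few 0
28 rect [ 596.2 -261.7] [14.1 20.8] 0.3 circ [ 597.2 -262.1] 11.6 ztop 25.7
215 rect [606.4 328.1] [48.1 54.1] 88.9 circ [602.1 327.5] 32.0 ztop 32.6
```

Request:
{"op": "apply_moves", "data": {"series": [{"x": 0.003,"y": -0.08,"z": 0.0,"rx": 0.0,"ry": 0.0,"rz": 0.0,"jaw": 85},{"x": 0.003,"y": -0.174,"z": 0.0,"rx": 0.0,"ry": 0.0,"rz": 0.0,"jaw": 85},{"x": 0.003,"y": -0.174,"z": -0.08,"rx": 0.0,"ry": 0.0,"rz": 0.0,"jaw": 85},{"x": 0.003,"y": -0.174,"z": -0.15,"rx": 0.0,"ry": 0.0,"rz": 0.0,"jaw": 85},{"x": 0.003,"y": -0.174,"z": -0.15,"rx": 0.0,"ry": 0.0,"rz": 0.0,"jaw": 85},{"x": 0.003,"y": -0.174,"z": -0.15,"rx": 0.0,"ry": 0.0,"rz": 0.0,"jaw": 85}]}}

```text
t: 8.05
tcp_pos: [0.581, -0.268, 0.0582]
tcp_rot: [3.141, -0.001, 3.096]
wrist_force: [-0.3, -0.5, 0.0]
opening: 0.0854
gripper_force: 0.0
```

Request:
{"op": "apply_moves", "data": {"series": [{"x": 0.0,"y": -0.005,"z": -0.06,"rx": 0.0,"ry": 0.0,"rz": 0.0,"jaw": 85},{"x": 0.0,"y": -0.005,"z": -0.082,"rx": 0.0,"ry": 0.0,"rz": 0.0,"jaw": 85},{"x": 0.0,"y": -0.005,"z": -0.082,"rx": 0.0,"ry": 0.0,"rz": 0.0,"jaw": 85},{"x": 0.0,"y": -0.005,"z": -0.082,"rx": 0.0,"ry": 0.0,"rz": 0.0,"jaw": 35},{"x": 0.0,"y": -0.005,"z": -0.082,"rx": 0.0,"ry": 0.0,"rz": 0.0,"jaw": 35},{"x": 0.0,"y": -0.005,"z": -0.082,"rx": 0.0,"ry": 0.0,"rz": 0.0,"jaw": 35},{"x": 0.0,"y": -0.005,"z": -0.082,"rx": 0.0,"ry": 0.0,"rz": 0.0,"jaw": 35}]}}

```text
t: 8.75
tcp_pos: [0.5823, -0.272, 0.0111]
tcp_rot: [-3.141, 0.002, 3.096]
wrist_force: [-1.0, 1.4, 9.2]
opening: 0.0513
gripper_force: 61.2
```

Request:
{"op": "apply_moves", "data": {"series": [{"x": 0.0,"y": 0.0,"z": 0.08,"rx": 0.0,"ry": 0.0,"rz": 0.0,"jaw": 35},{"x": 0.0,"y": 0.0,"z": 0.16,"rx": 0.0,"ry": 0.0,"rz": 0.0,"jaw": 35},{"x": 0.01,"y": 0.08,"z": 0.2,"rx": 0.0,"ry": 0.0,"rz": 0.0,"jaw": 35},{"x": 0.01,"y": 0.16,"z": 0.2,"rx": 0.0,"ry": 0.0,"rz": 0.0,"jaw": 35},{"x": 0.033,"y": 0.24,"z": 0.2,"rx": 0.0,"ry": 0.0,"rz": 0.0,"jaw": 35},{"x": 0.033,"y": 0.32,"z": 0.2,"rx": 0.0,"ry": 0.0,"rz": 0.0,"jaw": 35},{"x": 0.033,"y": 0.4,"z": 0.2,"rx": 0.0,"ry": 0.0,"rz": 0.0,"jaw": 35},{"x": 0.033,"y": 0.48,"z": 0.2,"rx": 0.0,"ry": 0.0,"rz": 0.0,"jaw": 35},{"x": 0.033,"y": 0.56,"z": 0.2,"rx": 0.0,"ry": 0.0,"rz": 0.0,"jaw": 35},{"x": 0.033,"y": 0.64,"z": 0.2,"rx": 0.0,"ry": 0.0,"rz": 0.0,"jaw": 35}]}}

```text
t: 9.75
tcp_pos: [0.6009, 0.1144, 0.1301]
tcp_rot: [3.141, 0.001, 3.096]
wrist_force: [0.9, -0.4, -0.9]
opening: 0.0516
gripper_force: 63.6
```

Request:
{"op": "apply_moves", "data": {"series": [{"x": 0.0,"y": 0.08,"z": 0.0,"rx": 0.0,"ry": 0.0,"rz": 0.0,"jaw": 35},{"x": 0.0,"y": 0.16,"z": 0.0,"rx": 0.0,"ry": 0.0,"rz": 0.0,"jaw": 35},{"x": 0.0,"y": 0.16,"z": 0.0,"rx": 0.0,"ry": 0.0,"rz": 0.0,"jaw": 35},{"x": 0.0,"y": 0.16,"z": 0.0,"rx": 0.0,"ry": 0.0,"rz": 0.0,"jaw": 35}]}}

```text
t: 10.15
tcp_pos: [0.6008, 0.2095, 0.1296]
tcp_rot: [3.142, 0.001, 3.098]
wrist_force: [-0.0, -1.6, -0.8]
opening: 0.0517
gripper_force: 63.6
```

```bash
python3 - <<'E'
from h import *
c=camera("wrist"); s=read_state(); print(s["t"],s["tcp_pos"],s["tcp_rot"],s["opening"])
orange(c,s["tcp_pos"][:2],.06,.135,.17)
E
```

```text
10.2 [0.60082337 0.20830851 0.12941232] [-3.14131819e+00  3.31156814e-04  3.09684650e+00] 0.051376150571394635
8876 rect [600.3 209.3] [51.7 53.5] 87.7 circ [600.7 209.5] 27.4 ztop 144.7
```

Request:
{"op": "apply_moves", "data": {"series": [{"x": 0.0,"y": 0.0,"z": -0.08,"rx": 0.0,"ry": 0.0,"rz": 0.0,"jaw": 35},{"x": 0.0,"y": 0.0,"z": -0.14,"rx": 0.0,"ry": 0.0,"rz": 0.0,"jaw": 35},{"x": 0.0,"y": 0.0,"z": -0.17,"rx": 0.0,"ry": 0.0,"rz": 0.0,"jaw": 35},{"x": 0.0,"y": 0.0,"z": -0.186,"rx": 0.0,"ry": 0.0,"rz": 0.0,"jaw": 35},{"x": 0.0,"y": 0.0,"z": -0.187,"rx": 0.0,"ry": 0.0,"rz": 0.0,"jaw": 35},{"x": 0.0,"y": 0.0,"z": -0.187,"rx": 0.0,"ry": 0.0,"rz": 0.0,"jaw": 66},{"x": 0.0,"y": 0.0,"z": -0.187,"rx": 0.0,"ry": 0.0,"rz": 0.0,"jaw": 66},{"x": 0.0,"y": 0.0,"z": -0.187,"rx": 0.0,"ry": 0.0,"rz": 0.0,"jaw": 66},{"x": 0.0,"y": 0.0,"z": -0.12,"rx": 0.0,"ry": 0.0,"rz": 0.0,"jaw": 66},{"x": 0.0,"y": 0.0,"z": -0.04,"rx": 0.0,"ry": 0.0,"rz": 0.0,"jaw": 85}]}}

```text
t: 11.2
tcp_pos: [0.5994, 0.2077, 0.1041]
tcp_rot: [-3.14, -0.004, 3.096]
wrist_force: [1.1, -0.4, 0.7]
opening: 0.0783
gripper_force: 0.0
```

Request:
{"op": "apply_moves", "data": {"series": [{"x": -0.01,"y": -0.03,"z": 0.06,"rx": 0.0,"ry": 0.0,"rz": 0.0,"jaw": 85},{"x": -0.24,"y": -0.81,"z": 0.06,"rx": 0.0,"ry": 0.0,"rz": -0.04,"jaw": 85},{"x": -0.24,"y": -0.81,"z": 0.06,"rx": 0.0,"ry": 0.0,"rz": -0.04,"jaw": 85},{"x": -0.24,"y": -0.81,"z": 0.06,"rx": 0.0,"ry": 0.0,"rz": -0.04,"jaw": 85},{"x": -0.24,"y": -0.81,"z": 0.06,"rx": 0.0,"ry": 0.0,"rz": -0.04,"jaw": 85},{"x": -0.24,"y": -0.81,"z": 0.06,"rx": 0.0,"ry": 0.0,"rz": -0.04,"jaw": 85},{"x": -0.24,"y": -0.81,"z": 0.06,"rx": 0.0,"ry": 0.0,"rz": -0.04,"jaw": 85},{"x": -0.24,"y": -0.81,"z": 0.06,"rx": 0.0,"ry": 0.0,"rz": -0.04,"jaw": 85},{"x": -0.24,"y": -0.81,"z": 0.06,"rx": 0.0,"ry": 0.0,"rz": -0.04,"jaw": 85},{"x": -0.24,"y": -0.81,"z": 0.06,"rx": 0.0,"ry": 0.0,"rz": -0.04,"jaw": 85}]}}

```text
t: 12.2
tcp_pos: [0.467, -0.2432, 0.1415]
tcp_rot: [-3.141, 0.001, 3.036]
wrist_force: [1.5, -0.0, 1.0]
opening: 0.0851
gripper_force: 0.0
```

```bash
python3 - <<'E'
from h import *
s=read_state(); print(s["t"],s["tcp_pos"],s["tcp_rot"])
for n in("wrist","top"):
    c=camera(n); orange(c,(.4535,-.28),.065,.025,.042); orange(c,(.6016,.208),.045,.026,.04); orange(c,(.607,.329),.05,.026,.04)
E
```

```text
12.2 [ 0.46696933 -0.24322191  0.14151471] [-3.14116921e+00  1.11365685e-03  3.03586250e+00]
3995 rect [ 454.9 -280.1] [35.1 86.7] 82.0 circ [ 454.8 -280.4] 45.3 ztop 32.0
few 0
few 0
few 16
196 rect [598.3 204.2] [49.8 50.9] 86.5 circ [598.1 204.9] 26.2 ztop 33.0
227 rect [606.3 328.2] [48.7 53.8] 87.4 circ [602.5 328.2] 31.7 ztop 32.2
```

Request:
{"op": "apply_moves", "data": {"series": [{"x": -0.02,"y": -0.061,"z": 0.0,"rx": 0.0,"ry": 0.0,"rz": -0.016,"jaw": 85},{"x": -0.02,"y": -0.061,"z": -0.08,"rx": 0.0,"ry": 0.0,"rz": -0.016,"jaw": 85},{"x": -0.02,"y": -0.061,"z": -0.14,"rx": 0.0,"ry": 0.0,"rz": -0.016,"jaw": 85},{"x": -0.02,"y": -0.061,"z": -0.14,"rx": 0.0,"ry": 0.0,"rz": -0.016,"jaw": 85},{"x": -0.02,"y": -0.061,"z": -0.14,"rx": 0.0,"ry": 0.0,"rz": -0.016,"jaw": 85}]}}

```text
t: 12.8
tcp_pos: [0.4557, -0.2773, 0.0572]
tcp_rot: [3.141, -0.001, 3.012]
wrist_force: [0.5, 0.9, -0.4]
opening: 0.0852
gripper_force: 0.0
```

Request:
{"op": "apply_moves", "data": {"series": [{"x": -0.002,"y": -0.004,"z": -0.04,"rx": 0.0,"ry": 0.0,"rz": 0.0,"jaw": 85},{"x": -0.002,"y": -0.004,"z": -0.064,"rx": 0.0,"ry": 0.0,"rz": 0.0,"jaw": 60},{"x": -0.002,"y": -0.004,"z": -0.064,"rx": 0.0,"ry": 0.0,"rz": 0.0,"jaw": 25},{"x": -0.002,"y": -0.004,"z": -0.064,"rx": 0.0,"ry": 0.0,"rz": 0.0,"jaw": 25},{"x": -0.002,"y": -0.004,"z": -0.064,"rx": 0.0,"ry": 0.0,"rz": 0.0,"jaw": 25},{"x": -0.002,"y": -0.004,"z": -0.064,"rx": 0.0,"ry": 0.0,"rz": 0.0,"jaw": 25},{"x": -0.002,"y": -0.004,"z": -0.064,"rx": 0.0,"ry": 0.0,"rz": 0.0,"jaw": 25}]}}

```text
t: 13.5
tcp_pos: [0.4554, -0.2806, 0.0199]
tcp_rot: [-3.141, 0.002, 3.012]
wrist_force: [-0.6, 1.6, 6.4]
opening: 0.0346
gripper_force: 60.6
```

Request:
{"op": "apply_moves", "data": {"series": [{"x": 0.0,"y": 0.0,"z": 0.08,"rx": 0.0,"ry": 0.0,"rz": 0.0,"jaw": 25},{"x": 0.0,"y": 0.0,"z": 0.16,"rx": 0.0,"ry": 0.0,"rz": 0.0,"jaw": 25},{"x": 0.0,"y": 0.08,"z": 0.18,"rx": 0.0,"ry": 0.0,"rz": 0.0,"jaw": 25},{"x": 0.0,"y": 0.16,"z": 0.18,"rx": 0.0,"ry": 0.0,"rz": 0.0,"jaw": 25},{"x": 0.05,"y": 0.24,"z": 0.18,"rx": 0.0,"ry": 0.0,"rz": 0.057,"jaw": 25},{"x": 0.05,"y": 0.32,"z": 0.18,"rx": 0.0,"ry": 0.0,"rz": 0.057,"jaw": 25},{"x": 0.05,"y": 0.4,"z": 0.18,"rx": 0.0,"ry": 0.0,"rz": 0.057,"jaw": 25},{"x": 0.05,"y": 0.48,"z": 0.18,"rx": 0.0,"ry": 0.0,"rz": 0.057,"jaw": 25},{"x": 0.05,"y": 0.56,"z": 0.18,"rx": 0.0,"ry": 0.0,"rz": 0.057,"jaw": 25},{"x": 0.05,"y": 0.64,"z": 0.18,"rx": 0.0,"ry": 0.0,"rz": 0.057,"jaw": 25}]}}

```text
t: 14.5
tcp_pos: [0.4844, 0.1059, 0.1275]
tcp_rot: [3.141, 0.001, 3.097]
wrist_force: [1.4, -0.6, -0.2]
opening: 0.0344
gripper_force: 60.5
```

Request:
{"op": "apply_moves", "data": {"series": [{"x": 0.0,"y": 0.08,"z": 0.0,"rx": 0.0,"ry": 0.0,"rz": 0.0,"jaw": 25},{"x": 0.0,"y": 0.16,"z": 0.0,"rx": 0.0,"ry": 0.0,"rz": 0.0,"jaw": 25},{"x": 0.0,"y": 0.24,"z": 0.0,"rx": 0.0,"ry": 0.0,"rz": 0.0,"jaw": 25},{"x": 0.0,"y": 0.32,"z": 0.0,"rx": 0.0,"ry": 0.0,"rz": 0.0,"jaw": 25},{"x": 0.0,"y": 0.382,"z": 0.0,"rx": 0.0,"ry": 0.0,"rz": 0.0,"jaw": 25},{"x": 0.0,"y": 0.382,"z": 0.0,"rx": 0.0,"ry": 0.0,"rz": 0.0,"jaw": 25},{"x": 0.0,"y": 0.382,"z": 0.0,"rx": 0.0,"ry": 0.0,"rz": 0.0,"jaw": 25}]}}

```text
t: 15.2
tcp_pos: [0.4841, 0.3336, 0.1269]
tcp_rot: [-3.142, 0.0, 3.099]
wrist_force: [-0.1, -0.3, -0.5]
opening: 0.0344
gripper_force: 60.6
```

```bash
python3 - <<'E'
from h import *
c=camera("wrist"); s=read_state(); print(s["t"],s["tcp_pos"],s["tcp_rot"],s["opening"])
orange(c,s["tcp_pos"][:2],.06,.11,.17); cv2.imwrite("pics/w4.png",c["img"][...,::-1])
E
```

```text
15.25 [0.48412268 0.33254982 0.12670917] [-3.14107670e+00 -2.03560743e-04  3.09804335e+00] 0.0343923559714173
11299 rect [484.2 333.5] [36.5 88.5] 87.6 circ [483.6 333.6] 45.8 ztop 138.8
```

View pics/w4.png

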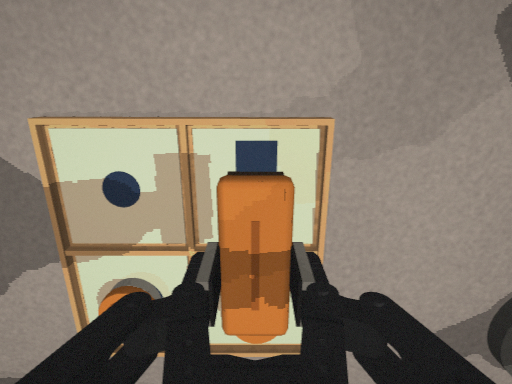

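The brush is held straight along its outline, above the brush compartment. Lowering it now.

Request:
{"op": "apply_moves", "data": {"series": [{"x": 0.003,"y": 0.001,"z": -0.08,"rx": 0.0,"ry": 0.0,"rz": 0.0,"jaw": 25},{"x": 0.003,"y": 0.001,"z": -0.13,"rx": 0.0,"ry": 0.0,"rz": 0.0,"jaw": 25},{"x": 0.003,"y": 0.001,"z": -0.155,"rx": 0.0,"ry": 0.0,"rz": 0.0,"jaw": 25},{"x": 0.003,"y": 0.001,"z": -0.166,"rx": 0.0,"ry": 0.0,"rz": 0.0,"jaw": 25},{"x": 0.003,"y": 0.001,"z": -0.166,"rx": 0.0,"ry": 0.0,"rz": 0.0,"jaw": 25},{"x": 0.003,"y": 0.001,"z": -0.166,"rx": 0.0,"ry": 0.0,"rz": 0.0,"jaw": 55},{"x": 0.003,"y": 0.001,"z": -0.166,"rx": 0.0,"ry": 0.0,"rz": 0.0,"jaw": 55},{"x": 0.003,"y": 0.001,"z": -0.166,"rx": 0.0,"ry": 0.0,"rz": 0.0,"jaw": 55},{"x": 0.003,"y": 0.001,"z": -0.1,"rx": 0.0,"ry": 0.0,"rz": 0.0,"jaw": 55},{"x": 0.003,"y": 0.001,"z": -0.02,"rx": 0.0,"ry": 0.0,"rz": 0.0,"jaw": 85}]}}

```text
t: 16.25
tcp_pos: [0.4849, 0.3326, 0.1138]
tcp_rot: [-3.139, -0.004, 3.097]
wrist_force: [0.4, 0.2, 0.7]
opening: 0.068
gripper_force: 0.0
```

Request:
{"op": "apply_moves", "data": {"series": [{"x": 0.0,"y": -0.03,"z": 0.08,"rx": 0.0,"ry": 0.0,"rz": 0.0,"jaw": 85},{"x": 0.09,"y": -0.98,"z": 0.08,"rx": 0.0,"ry": 0.0,"rz": 0.0,"jaw": 85},{"x": 0.09,"y": -0.98,"z": 0.08,"rx": 0.0,"ry": 0.0,"rz": 0.0,"jaw": 85},{"x": 0.09,"y": -0.98,"z": 0.08,"rx": 0.0,"ry": 0.0,"rz": 0.0,"jaw": 85},{"x": 0.09,"y": -0.98,"z": 0.08,"rx": 0.0,"ry": 0.0,"rz": 0.0,"jaw": 85},{"x": 0.09,"y": -0.98,"z": 0.08,"rx": 0.0,"ry": 0.0,"rz": 0.0,"jaw": 85},{"x": 0.09,"y": -0.98,"z": 0.08,"rx": 0.0,"ry": 0.0,"rz": 0.0,"jaw": 85},{"x": 0.09,"y": -0.98,"z": 0.08,"rx": 0.0,"ry": 0.0,"rz": 0.0,"jaw": 85},{"x": 0.09,"y": -0.98,"z": 0.08,"rx": 0.0,"ry": 0.0,"rz": 0.0,"jaw": 85},{"x": 0.09,"y": -0.98,"z": 0.08,"rx": 0.0,"ry": 0.0,"rz": 0.0,"jaw": 85}]}}

```text
t: 17.25
tcp_pos: [0.5287, -0.1341, 0.1628]
tcp_rot: [-3.141, 0.001, 3.097]
wrist_force: [0.6, 0.4, 0.7]
opening: 0.0854
gripper_force: 0.0
```

Request:
{"op": "apply_moves", "data": {"series": [{"x": 0.05,"y": -0.43,"z": 0.0,"rx": 0.0,"ry": 0.0,"rz": 0.0,"jaw": 85},{"x": 0.05,"y": -0.43,"z": 0.0,"rx": 0.0,"ry": 0.0,"rz": 0.0,"jaw": 85},{"x": 0.05,"y": -0.43,"z": 0.0,"rx": 0.0,"ry": 0.0,"rz": 0.0,"jaw": 85},{"x": 0.05,"y": -0.43,"z": 0.0,"rx": 0.0,"ry": 0.0,"rz": 0.0,"jaw": 85},{"x": 0.05,"y": -0.43,"z": 0.0,"rx": 0.0,"ry": 0.0,"rz": 0.0,"jaw": 85}]}}

```text
t: 17.75
tcp_pos: [0.5575, -0.3825, 0.1626]
tcp_rot: [-3.141, 0.001, 3.097]
wrist_force: [1.2, 0.5, -0.6]
opening: 0.0855
gripper_force: 0.0
```

```bash
python3 - <<'E'
from h import *
for n in("wrist","top"):
    c=camera(n); s=read_state(); print(s["t"],s["tcp_pos"],s["tcp_rot"])
    orange(c,(.554,-.396),.04,.05,.062); orange(c,(.486,.334),.06,.03,.05)
E
```

```text
17.8 [ 0.55831217 -0.38997763  0.16298227] [-3.13631893e+00  3.09293439e-03  3.09531052e+00]
675 rect [ 557.7 -399.1] [24.5 25.4] 68.0 circ [ 557.7 -399.2] 12.8 ztop 55.1
few 0
17.85 [ 0.55790206 -0.38638037  0.16259645] [-3.13861975e+00  2.17277131e-03  3.09355832e+00]
few 0
289 rect [485.1 331.3] [34.6 84.2] 87.6 circ [485.4 331.8] 43.9 ztop 38.0
```

```bash
python3 - <<'E'
from h import *
for i in range(2):
    c=camera("wrist"); s=read_state(); print(s["t"],s["tcp_pos"])
    orange(c,(.554,-.396),.04,.05,.062)
E
```

```text
17.9 [ 0.55738069 -0.3833639   0.1621614 ]
678 rect [ 557.5 -399.4] [24.7 24.7] 47.6 circ [ 557.7 -399.3] 12.8 ztop 55.1
17.95 [ 0.55713033 -0.38130224  0.16194843]
676 rect [ 557.6 -399.4] [24.8 24.8] 86.8 circ [ 557.6 -399. ] 12.9 ztop 55.1
```

Request:
{"op": "apply_moves", "data": {"series": [{"x": 0.0,"y": -0.028,"z": 0.0,"rx": 0.0,"ry": 0.0,"rz": 0.0,"jaw": 85},{"x": 0.0,"y": -0.028,"z": -0.06,"rx": 0.0,"ry": 0.0,"rz": 0.0,"jaw": 85},{"x": 0.0,"y": -0.028,"z": -0.12,"rx": 0.0,"ry": 0.0,"rz": 0.0,"jaw": 85},{"x": 0.0,"y": -0.028,"z": -0.12,"rx": 0.0,"ry": 0.0,"rz": 0.0,"jaw": 85},{"x": 0.0,"y": -0.028,"z": -0.12,"rx": 0.0,"ry": 0.0,"rz": 0.0,"jaw": 85},{"x": 0.0,"y": -0.028,"z": -0.12,"rx": 0.0,"ry": 0.0,"rz": 0.0,"jaw": 85}]}}

```text
t: 18.55
tcp_pos: [0.5588, -0.3975, 0.0924]
tcp_rot: [-3.14, 0.002, 3.098]
wrist_force: [-0.2, 0.5, -0.7]
opening: 0.0851
gripper_force: 0.0
```

Request:
{"op": "apply_moves", "data": {"series": [{"x": -0.002,"y": -0.001,"z": -0.06,"rx": 0.0,"ry": 0.0,"rz": 0.0,"jaw": 85},{"x": -0.002,"y": -0.001,"z": -0.11,"rx": 0.0,"ry": 0.0,"rz": 0.0,"jaw": 75},{"x": -0.002,"y": -0.001,"z": -0.13,"rx": 0.0,"ry": 0.0,"rz": 0.0,"jaw": 65},{"x": -0.002,"y": -0.001,"z": -0.13,"rx": 0.0,"ry": 0.0,"rz": 0.0,"jaw": 55},{"x": -0.002,"y": -0.001,"z": -0.13,"rx": 0.0,"ry": 0.0,"rz": 0.0,"jaw": 25},{"x": -0.002,"y": -0.001,"z": -0.13,"rx": 0.0,"ry": 0.0,"rz": 0.0,"jaw": 25},{"x": -0.002,"y": -0.001,"z": -0.13,"rx": 0.0,"ry": 0.0,"rz": 0.0,"jaw": 25},{"x": -0.002,"y": -0.001,"z": -0.13,"rx": 0.0,"ry": 0.0,"rz": 0.0,"jaw": 25}]}}

```text
t: 19.35
tcp_pos: [0.5578, -0.3987, 0.0147]
tcp_rot: [-3.14, 0.003, 3.097]
wrist_force: [-0.8, 0.3, 6.8]
opening: 0.0316
gripper_force: 60.0
```

Request:
{"op": "apply_moves", "data": {"series": [{"x": 0.0,"y": 0.0,"z": 0.08,"rx": 0.0,"ry": 0.0,"rz": 0.0,"jaw": 25},{"x": 0.0,"y": 0.0,"z": 0.16,"rx": 0.0,"ry": 0.0,"rz": 0.0,"jaw": 25},{"x": 0.0,"y": 0.06,"z": 0.2,"rx": 0.0,"ry": 0.0,"rz": 0.0,"jaw": 25},{"x": -0.02,"y": 0.14,"z": 0.2,"rx": 0.0,"ry": 0.0,"rz": 0.0,"jaw": 25},{"x": -0.04,"y": 0.22,"z": 0.2,"rx": 0.0,"ry": 0.0,"rz": 0.0,"jaw": 25},{"x": -0.06,"y": 0.3,"z": 0.2,"rx": 0.0,"ry": 0.0,"rz": 0.0,"jaw": 25},{"x": -0.08,"y": 0.38,"z": 0.2,"rx": 0.0,"ry": 0.0,"rz": 0.0,"jaw": 25},{"x": -0.1,"y": 0.46,"z": 0.2,"rx": 0.0,"ry": 0.0,"rz": 0.0,"jaw": 25},{"x": -0.12,"y": 0.54,"z": 0.2,"rx": 0.0,"ry": 0.0,"rz": 0.0,"jaw": 25},{"x": -0.128,"y": 0.62,"z": 0.2,"rx": 0.0,"ry": 0.0,"rz": 0.0,"jaw": 25}]}}

```text
t: 20.35
tcp_pos: [0.4787, -0.0241, 0.1333]
tcp_rot: [-3.142, 0.001, 3.097]
wrist_force: [0.4, 0.2, -0.7]
opening: 0.0318
gripper_force: 59.8
```

Request:
{"op": "apply_moves", "data": {"series": [{"x": 0.0,"y": 0.08,"z": 0.0,"rx": 0.0,"ry": 0.0,"rz": 0.0,"jaw": 25},{"x": 0.0,"y": 0.16,"z": 0.0,"rx": 0.0,"ry": 0.0,"rz": 0.0,"jaw": 25},{"x": 0.0,"y": 0.24,"z": 0.0,"rx": 0.0,"ry": 0.0,"rz": 0.0,"jaw": 25},{"x": 0.0,"y": 0.32,"z": 0.0,"rx": 0.0,"ry": 0.0,"rz": 0.0,"jaw": 25},{"x": 0.0,"y": 0.38,"z": 0.0,"rx": 0.0,"ry": 0.0,"rz": 0.0,"jaw": 25},{"x": 0.0,"y": 0.4,"z": 0.0,"rx": 0.0,"ry": 0.0,"rz": 0.0,"jaw": 25},{"x": 0.0,"y": 0.4,"z": 0.0,"rx": 0.0,"ry": 0.0,"rz": 0.0,"jaw": 25},{"x": 0.0,"y": 0.4,"z": 0.0,"rx": 0.0,"ry": 0.0,"rz": 0.0,"jaw": 25}]}}

```text
t: 21.15
tcp_pos: [0.4795, 0.2134, 0.1325]
tcp_rot: [-3.141, 0.0, 3.098]
wrist_force: [-0.3, -0.7, 0.1]
opening: 0.0318
gripper_force: 59.8
```

```bash
python3 - <<'E'
from h import *
c=camera("wrist"); s=read_state(); print(s["t"],s["tcp_pos"],s["tcp_rot"],s["opening"])
orange(c,s["tcp_pos"][:2],.04,.16,.2); cv2.imwrite("pics/w5.png",c["img"][...,::-1])
E
```

```text
21.2 [0.47947584 0.21301797 0.13242036] [-3.14112969e+00 -8.29483049e-05  3.09666578e+00] 0.03204234757595669
3473 rect [472.7 223. ] [26.4 49.4] 33.7 circ [476.7 226.1] 25.6 ztop 172.7
```

View pics/w5.png

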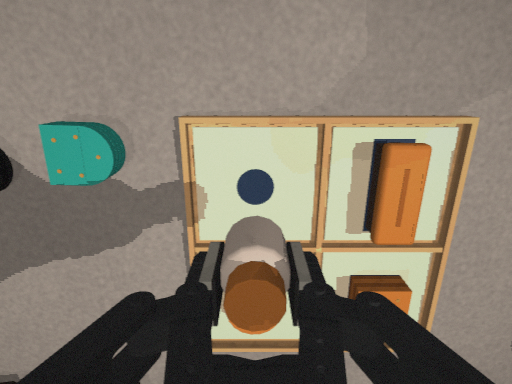

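The bottle is upright in the grip over its compartment, with the outline at (255,187). Lowering it now.

Request:
{"op": "apply_moves", "data": {"series": [{"x": 0.002,"y": 0.0,"z": -0.08,"rx": 0.0,"ry": 0.0,"rz": 0.0,"jaw": 25},{"x": 0.002,"y": 0.0,"z": -0.14,"rx": 0.0,"ry": 0.0,"rz": 0.0,"jaw": 25},{"x": 0.002,"y": 0.0,"z": -0.17,"rx": 0.0,"ry": 0.0,"rz": 0.0,"jaw": 25},{"x": 0.002,"y": 0.0,"z": -0.184,"rx": 0.0,"ry": 0.0,"rz": 0.0,"jaw": 25},{"x": 0.002,"y": 0.0,"z": -0.184,"rx": 0.0,"ry": 0.0,"rz": 0.0,"jaw": 25},{"x": 0.002,"y": 0.0,"z": -0.184,"rx": 0.0,"ry": 0.0,"rz": 0.0,"jaw": 55},{"x": 0.002,"y": 0.0,"z": -0.184,"rx": 0.0,"ry": 0.0,"rz": 0.0,"jaw": 55},{"x": 0.002,"y": 0.0,"z": -0.184,"rx": 0.0,"ry": 0.0,"rz": 0.0,"jaw": 55},{"x": 0.002,"y": 0.0,"z": -0.12,"rx": 0.0,"ry": 0.0,"rz": 0.0,"jaw": 55},{"x": 0.002,"y": 0.0,"z": -0.04,"rx": 0.0,"ry": 0.0,"rz": 0.0,"jaw": 55}]}}

```text
t: 22.2
tcp_pos: [0.4792, 0.2135, 0.1077]
tcp_rot: [-3.14, -0.004, 3.097]
wrist_force: [1.2, 0.8, -0.4]
opening: 0.0547
gripper_force: 0.0
```

Request:
{"op": "apply_moves", "data": {"series": [{"x": 0.0,"y": -0.05,"z": 0.08,"rx": 0.0,"ry": 0.0,"rz": 0.0,"jaw": 55},{"x": -0.05,"y": -0.13,"z": 0.16,"rx": 0.0,"ry": 0.0,"rz": 0.0,"jaw": 55},{"x": -0.1,"y": -0.2,"z": 0.2,"rx": 0.0,"ry": 0.0,"rz": 0.0,"jaw": 55},{"x": -0.15,"y": -0.27,"z": 0.2,"rx": 0.0,"ry": 0.0,"rz": 0.0,"jaw": 55},{"x": -0.2,"y": -0.32,"z": 0.2,"rx": 0.0,"ry": 0.0,"rz": 0.0,"jaw": 55},{"x": -0.2,"y": -0.32,"z": 0.2,"rx": 0.0,"ry": 0.0,"rz": 0.0,"jaw": 55}]}}

```text
t: 22.8
tcp_pos: [0.3582, 0.0205, 0.2288]
tcp_rot: [-3.141, 0.0, 3.097]
wrist_force: [0.3, 0.0, -0.1]
opening: 0.055
gripper_force: 0.0
```

```bash
python3 - <<'E'
from h import *
c=camera("top"); print(read_state()["t"])
for xy,a,b in (((.607,.329),.026,.04),((.6016,.208),.026,.04),((.486,.334),.03,.05),((.481,.2135),.05,.075)): orange(c,xy,.06,a,b)
for n in("black_tin","black_heel"): rep(c,n)
b=c["img"][125:260,120:420,::-1]; cv2.imwrite("pics/end.png",cv2.resize(b,(800,360),interpolation=cv2.INTER_CUBIC))
E
```

```text
22.85
228 rect [606.3 328.3] [49.5 54. ] 88.1 circ [602.1 327.6] 31.8 ztop 32.2
198 rect [597.7 204.8] [49.8 50.2] 81.4 circ [598.2 205.5] 25.9 ztop 32.8
290 rect [485.3 332.1] [34.5 84.4] 88.2 circ [485.3 331.4] 43.8 ztop 38.0
44 rect [478.4 210.9] [19.9 19.2] 86.5 circ [478.9 211.3] 11.2 ztop 62.6
black_tin 0.59 [303. 204.] rect 426.3 -153.8 size 47.7 48.4 longang -2.4 mean [ 425.2 -154.4   26.5] zt 29.0
black_tin 0.4 [158. 146.] rect 607.0 329.1 size 107.9 105.3 longang 88.3 mean [611.  325.3   7.8] zt 10.0
black_heel 0.56 [272. 196.] rect 455.7 -39.2 size 54.1 36.3 longang 69.2 mean [453.4 -54.   26.6] zt 29.1
```

View pics/end.png

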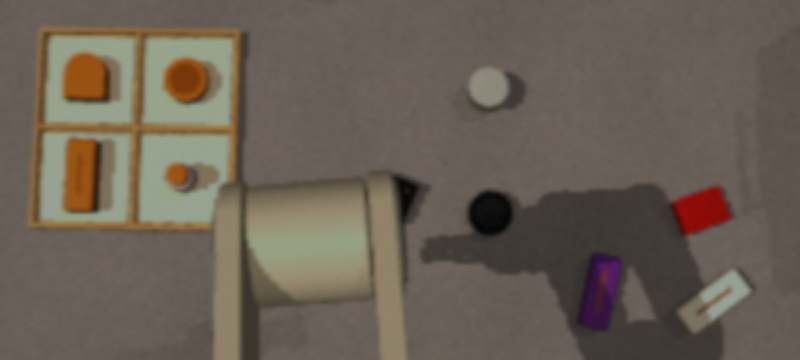

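All four tan things sit on their outlines, within about 5 mm. The black tin reads as unmoved, and the black heel is partly hidden by the arm, which never went near it. Handing in.

```bash
python3 -c "
from bench import *
print(close_job())"
```

```text
the job is handed in; nothing more can be done
None
```

I packed the tan tin, heel, brush and bottle upright on their own outline cards, each within about 5 mm of centre by the last top-camera picture, and handed the job in at about 23 s; the black tin had not moved, the arm partly hid the black heel in that picture but never went near it, and no verdict came back.

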